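# Tip the standing paperback and game box down onto the place mat

## Task

A paperback and a game box have been left standing at the edge of the grey place mat on the living-room table. With the fingertips, push each of them near its top so that it topples across the mat and comes to lie flat, front face up and wholly on the mat. Do not pick them up, and leave the remote control, candle, mug and spectacle case where they are.

Things in the scene. Friction and masses are not known exactly. Their poses are not given: they have to be found in the camera images.
- mat: flat, stiff grey place mat, 270 mm (its x) by 360 mm (its y) and 4 mm thick, fixed to the table. Origin: centre of its underside, on the table top; z up. The two standing items stand on it side by side, along one of its long edges, the -x edge; its bare area lies on their +x side.
- paperback: paperback, 26 mm thick (x), 108 mm wide (y, spine at +y), 178 mm tall (z), 0.15 to 0.3 kg, standing loose near the mat's long -x edge. Origin: centre of its underside as it stands (z = 4 mm on the mat). Its -x face is the front cover, looking outward over that edge; its +x face looks across the mat. Taller and thinner than the game box; either may stand on the left.
- gamebox: closed cardboard game box, 40 mm thick (x), 92 mm wide (y), 140 mm tall (z), 0.17 to 0.35 kg, standing loose on its short side beside the paperback. Origin: centre of its underside as it stands (z = 4 mm on the mat). Its -x face is the front (diamond printed on it), looking outward over the mat's long -x edge; its +x face looks across the mat.
- paperback_bottom_left (a point): corner point of the paperback, in the middle of its thickness: x 0, y 54, z 0 mm in its frame
- paperback_bottom_right (a point): corner point of the paperback, in the middle of its thickness: x 0, y -54, z 0 mm in its frame
- paperback_top_left (a point): corner point of the paperback, in the middle of its thickness: x 0, y 54, z 178 mm in its frame
- paperback_top_right (a point): corner point of the paperback, in the middle of its thickness: x 0, y -54, z 178 mm in its frame
- gamebox_bottom_left (a point): corner point of the gamebox, in the middle of its thickness: x 0, y 46, z 0 mm in its frame
- gamebox_bottom_right (a point): corner point of the gamebox, in the middle of its thickness: x 0, y -46, z 0 mm in its frame
- gamebox_top_left (a point): corner point of the gamebox, in the middle of its thickness: x 0, y 46, z 140 mm in its frame
- gamebox_top_right (a point): corner point of the gamebox, in the middle of its thickness: x 0, y -46, z 140 mm in its frame
- remote: bystander: black remote control lying loose on the table, 46 x 165 x 20 mm (x, y, z), outside the mat behind the standing items. Origin: centre of its underside
- candle: bystander: loose cream pillar candle, 72 mm across, 85 mm tall, on the table to the left of the mat. Origin: centre of its underside
- mug: bystander: loose white mug, 80 mm across, 85 mm tall, handle at its +y, on the table to the right of the mat. Origin: centre of its underside
- glasses_case: bystander: loose spectacle case lying on the table outside the mat, behind the standing items, 155 x 58 x 36 mm (x, y, z). Origin: centre of its underside
Not all that is in view belongs to the job. What is shaped like the paperback but pink is not meant. Several things look just like the gamebox: the one meant starts farthest to the robot's left.

How it is judged (in metres and radians):
At the end, for the whole second after the job is handed in: Paperback and game box both lie flat (within about 7 degrees) with the front face up, all four corners of each within the outline of the mat (to 2 mm), neither lying on the other, both at rest (x of paperback_bottom_left in the frame of mat between -0.137 and 0.137 m and y of paperback_bottom_left in the frame of mat between -0.182 and 0.182 m and x of paperback_bottom_right in the frame of mat between -0.137 and 0.137 m and y of paperback_bottom_right in the frame of mat between -0.182 and 0.182 m and x of paperback_top_left in the frame of mat between -0.137 and 0.137 m and y of paperback_top_left in the frame of mat between -0.182 and 0.182 m and x of paperback_top_right in the frame of mat between -0.137 and 0.137 m and y of paperback_top_right in the frame of mat between -0.182 and 0.182 m and angle between each of paperback, gamebox's own x axis and vertical above 3.02 rad and linear speed of each of paperback, gamebox below 0.02 m/s and height (world z) of each of paperback, gamebox below 0.034 m and x of gamebox_bottom_left in the frame of mat between -0.137 and 0.137 m and y of gamebox_bottom_left in the frame of mat between -0.182 and 0.182 m and x of gamebox_bottom_right in the frame of mat between -0.137 and 0.137 m and y of gamebox_bottom_right in the frame of mat between -0.182 and 0.182 m and x of gamebox_top_left in the frame of mat between -0.137 and 0.137 m and y of gamebox_top_left in the frame of mat between -0.182 and 0.182 m and x of gamebox_top_right in the frame of mat between -0.137 and 0.137 m and y of gamebox_top_right in the frame of mat between -0.182 and 0.182 m); the robot touches nothing.
It fails at once if the paperback is lifted clear of the mat (all its corners above 42 mm) (height (world z) of each of paperback_bottom_left, paperback_bottom_right, paperback_top_left, paperback_top_right above 0.042 m).
It fails at once if the game box is lifted clear of the mat (all its corners above 42 mm) (height (world z) of each of gamebox_bottom_left, gamebox_bottom_right, gamebox_top_left, gamebox_top_right above 0.042 m).
It fails at once if the remote control, candle, mug or spectacle case is disturbed (moved more than 15 mm) (distance of any of remote, candle, mug, glasses_case from where it was at the start of the episode above 0.015 m).
It also fails if it takes over 38 s, if anything falls off the work surface, if the arm or the gripper's body presses on something with over 40 N, if the wrist force passes 120 N, or if a joint passes its speed limit or range.

## Robot

A 7-joint arm with a two-finger parallel gripper is mounted at the origin on the work surface. World frame = base frame: x ahead of the robot, y to its left, z up, the work surface at z = 0. Lengths are in m, angles in degrees, forces in N, time in s.
With the tool pointing down it reaches from about 0.425 to 0.925 m from the base axis. Payload 6.8 kg.
Tool frame: the origin (TCP) lies at the very end of the fingers, on their centre line; the grasp point (between the pads) lies 19 mm behind it (grasp_offset is the distance from the TCP to the grasp point, in m); z points along the fingers, y is the line along which they close (so a half turn about z gives the same grasp; the last joint's range is limited). The gripper opens to 85 mm and grips with 20 to 120 N. Pads are 22 mm wide; open, the fingers measure 114 mm over their backs; the gripper's body (76 mm by 85 mm) begins 54 mm behind the grasp point. The pads swing forward as they close: fully open they stand 13 mm farther back than shut.
Start: joints at [60.384, 27.33, 1.283, 89.118, -0.659, 63.558, -4.761], TCP at [0.268, -0.619, 0.231] pointing down, gripper open.
Joint ranges: [-169.35, 169.35], [-19.33, 120.38], [-80.79, 83.38], [13.8, 139.57], [-78.32, 258.32], [9.67, 109.79], [-169.56, 169.56]. Speed limits (degrees/s): [136.94, 136.94, 180, 180, 180, 180, 180].

## Interface

Orientations are given as [roll, pitch, yaw] about the fixed x, y, z axes, in that order (R = Rz(yaw) Ry(pitch) Rx(roll)).
In Python, from cell import get_state, grab_frame, close_job, grasp_offset gives the robot as it stands. The module is installed in compiled form; this text tells all that it offers.
- The arm moves only by the shell command python3 -m handwheel 'ROWS' [OPENING] [FORCE]. ROWS is JSON, a list that holds one entry, the list of rows, each a list of 6 numbers: the shift along the tool's x, y, z in m, then the turn, a rotation vector about the tool's x, y, z in degrees. In form: [[[dx, dy, dz, ax, ay, az], ...]]. A call has 1 to 5 rows; each row is the pose to reach, as a shift and turn from the pose commanded when the call began, along the tool's axes at that moment; what a row does not reach only later rows make up. A row lasts 1/8 s, in which the tool goes at most 62.5 mm and 10.7 degrees, less where a joint would pass 70% of its speed; a pose out of reach is approached as far as the arm can. A call with a gripper value outside its range is refused whole. OPENING is the finger opening in m, from 0 to 0.0854, set as the call begins (- or left out, the last holds). The fingers move at their own pace and stop on an object; FORCE is the grip in N (left out, the last holds). Time passes only in rows, so rows that repeat a pose let the fingers close. It gives the time, the measured TCP pose, the force, the opening and the grip force at its end, in the units of the state.
- get_state(): the state, without advancing time (a new reading comes with each control period).
- grab_frame(name): name is "scene" or "top"; returns a dict with "image" (420x560x3 uint8, red, green, blue), "K" (3x3 intrinsics, pixels), "R" (3x3) and "t" (3): a world point X has camera coordinates R X + t. Camera axes: x right, y down, z forward; pixel columns grow to the right and rows downward; lengths in m; the calibration is good to about 2 mm. A picture is of the moment at which its call begins. There is no depth.
- close_job(): hands the job in; it is judged then, once.
The state is a dict: "clock": time; "q": joint angles; "qd": joint speeds; "joint_torque": joint torques, N m; "eef_pos": TCP position; "orientation": TCP orientation; "wrist_force": force on the tool from outside, world axes, zero at the start; "ft_torque": the same for the moment, N m; "finger_gap": finger opening in m; "grip_force": force on a finger pad.
Only numpy, scipy, OpenCV 4.12 (cv2) and the standard library are available. Lean on these libraries where they do the work, as an engineer would, in place of code of your own. Each camera call takes 0.05 s, during which the arm holds its last target. There are 200 camera calls.

## Working session

There is one attempt and no reset: what is moved stays moved. The work goes in short steps, Python scripts to look and compute and a shell command to move; the robot and the scene stay as the last step left them, time stands still between calls to the robot, and variables do not carry over. Pictures are saved under pics/ and viewed, at most 10 in all, crops included, and the job is handed in when it is done.

```bash
mkdir -p pics; python3 - <<'E'
from cell import *
import cv2,json
s=get_state();print(s['clock'],s['eef_pos'],s['orientation'],s['finger_gap'])
for n in('scene','top'):
    f=grab_frame(n);cv2.imwrite(f'pics/{n}0.png',f['image'][:,:,::-1]);print(n,f['K'].tolist(),f['R'].tolist(),f['t'].tolist())
E
```

```text
0.0 [ 0.26805838 -0.61886839  0.23032736] [-1.79898027e+02  9.21837987e-03  2.34231732e+01] 0.08526080241181377
scene [[475.5233101146176, 0.0, 276.46194610839734], [0.0, 475.5233101146176, 211.03249138469673], [0.0, 0.0, 1.0]] [[0.03880297867070811, 0.9992449167390106, -0.0019812161741185877], [0.7850169573481836, -0.03171064381575104, -0.6186621143601657], [-0.6182577985938236, 0.022450644535037045, -0.7856546716197139]] [-0.015245272098756073, -0.33013819983916365, 1.7749396647524112]
top [[446.8437603625642, 0.0, 272.9339206476472], [0.0, 446.8437603625642, 207.00671015663656], [0.0, 0.0, 1.0]] [[0.013171095658204776, -0.9995708054655823, -0.02616729065167619], [-0.9829536035880252, -0.008143837895274099, -0.18367332712631582], [0.18338139336496911, 0.028140411603641786, -0.9826389885417227]] [0.0184559302090901, 0.5455625294246288, 1.1625858470137036]
```

View pics/scene0.png

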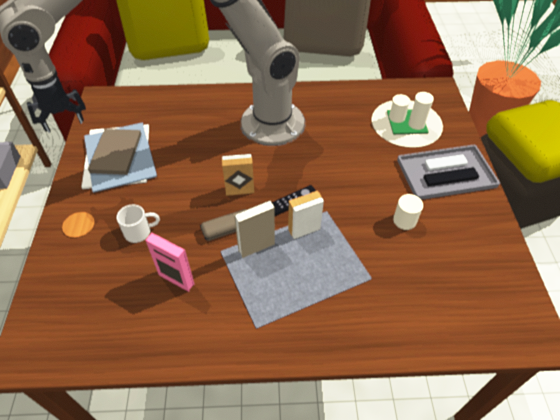

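View pics/top0.png

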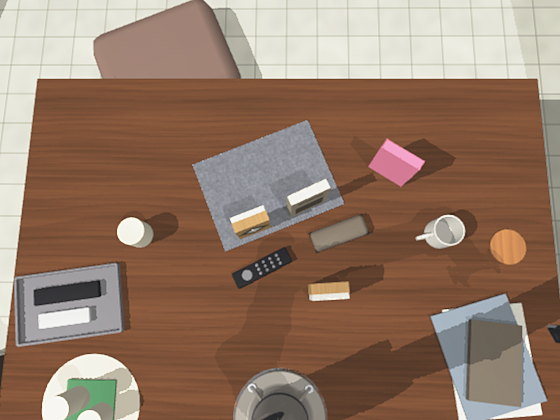

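The scene view shows the mat at about (295,270), the paperback at (256,230) and the target box at (306,215). In the top view the mat corners are about (193,165), (308,121), (344,203) and (226,250). I'll zoom in for the item corners.

```bash
python3 - <<'E'
import cv2
a=cv2.imread('pics/top0.png')[110:260,180:380];cv2.imwrite('pics/tz.png',cv2.resize(a,None,fx=4,fy=4,interpolation=cv2.INTER_CUBIC))
a=cv2.imread('pics/scene0.png')[180:330,210:380];cv2.imwrite('pics/sz.png',cv2.resize(a,None,fx=4,fy=4,interpolation=cv2.INTER_CUBIC))
E
```

```text
(no output)
```

View pics/tz.png

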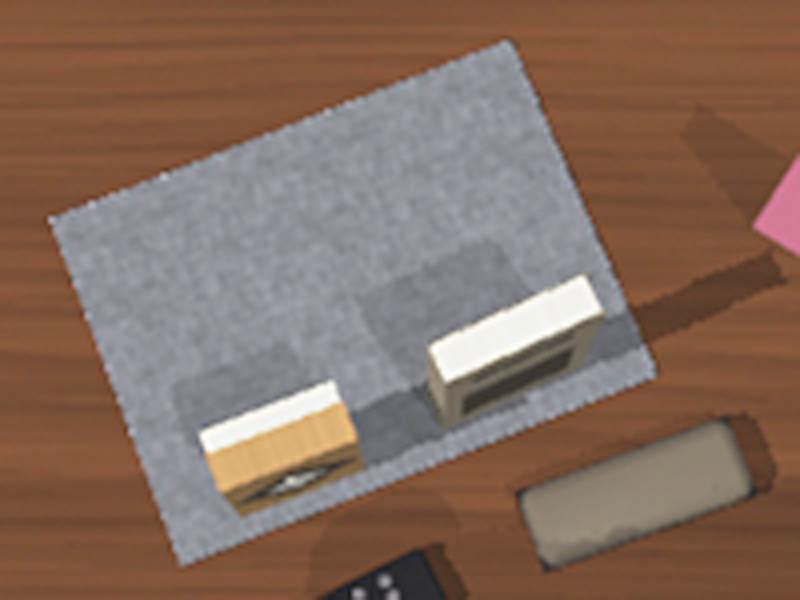

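View pics/sz.png

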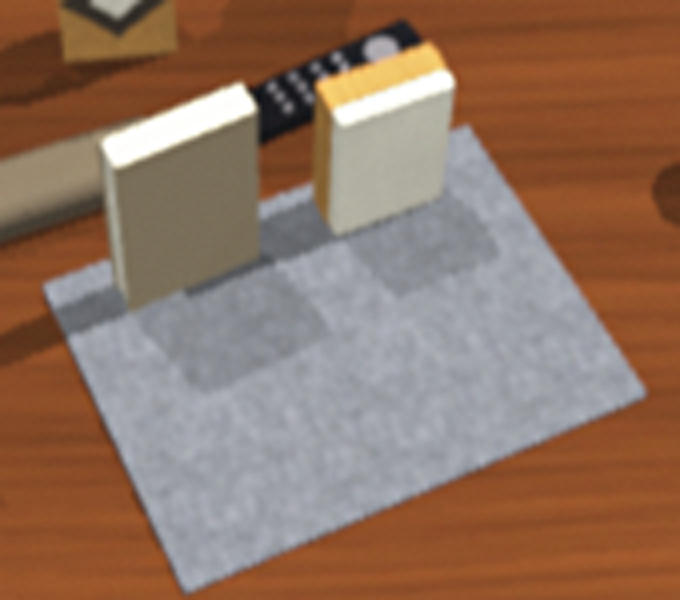

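The crops are clear: in the top view the paperback's top face spans crop px (428,345) to (603,313), and the box's top face starts at (200,432)-(333,381). Next I'll project these to the known heights.

```bash
cat > h.py <<'E'
import numpy as np
from cell import *
def ray(f,uv,z):
    d=f['R'].T@np.linalg.solve(f['K'],[uv[0],uv[1],1]);c=-f['R'].T@f['t'];return c+d*(z-c[2])/d[2]
def rep(P,M=None):
    c=P.mean(0);print(np.round(P[:,:2],4).tolist(),'c',c[:2].round(4), 'sides',np.linalg.norm(np.diff(np.vstack([P,P[:1]]),axis=0),axis=1).round(4),'ang',np.round(np.degrees(np.arctan2(*(P[0]-P[1])[[1,0]])),1))
E
python3 - <<'E'
from h import *
t=grab_frame('top');s=grab_frame('scene')
T=lambda L,z:np.array([ray(t,(180+u/4-.4,110+v/4-.4),z) for u,v in L])
S=lambda L,z:np.array([ray(s,(210+u/4-.4,180+v/4-.4),z) for u,v in L])
print('mat');rep(T([(50,218),(513,40),(656,375),(182,565)],.004))
rep(S([(645,393),(187,592),(44,287),(470,126)],.004))
print('book top');rep(T([(428,345),(585,276),(603,313),(446,383)],.182));rep(S([(258,115),(118,168),(103,143),(242,85)],.182))
print('book +x bottom');rep(S([(260,255),(128,308)],.004))
print('box top');rep(T([(200,432),(333,381),(354,440),(222,489)],.144));rep(S([(455,76),(335,127),(317,83),(438,45)],.144))
print('box +x bottom');rep(S([(443,190),(333,237)],.004))
def p(f,n,L):pass
print('case',[ray(t,(180+u/4,110+v/4),.036)[:2].round(3) for u,v in [(520,493),(735,415),(755,490),(545,568)]])
print('remote',[ray(t,(u,v),.02)[:2].round(3) for u,v in [(232,268),(288,247),(295,262),(240,287)]])
E
```

```text
mat
[[0.6782, 0.2608], [0.8148, -0.073], [0.5662, -0.1732], [0.429, 0.157]] c [0.622  0.0429] sides [0.3607 0.268  0.3575 0.2699] ang 112.3
[[0.6774, 0.2589], [0.8161, -0.07], [0.5696, -0.1733], [0.4304, 0.1594]] c [0.6234 0.0437] sides [0.3569 0.2673 0.3606 0.2663] ang 112.9
book top
[[0.5487, -0.0122], [0.5924, -0.1076], [0.5693, -0.1182], [0.5253, -0.0233]] c [ 0.5589 -0.0653] sides [0.1049 0.0254 0.1047 0.0258] ang 114.6
[[0.5542, -0.0123], [0.5954, -0.1067], [0.574, -0.1169], [0.5275, -0.0223]] c [ 0.5628 -0.0646] sides [0.103  0.0237 0.1054 0.0286] ang 113.6
book +x bottom
[[0.5473, -0.0116], [0.5906, -0.1107]] c [ 0.569  -0.0611] sides [0.1081 0.1081] ang 113.6
box top
[[0.5001, 0.1296], [0.5332, 0.047], [0.4959, 0.0333], [0.4644, 0.1148]] c [0.4984 0.0812] sides [0.089  0.0397 0.0874 0.0387] ang 111.8
[[0.494, 0.1305], [0.5369, 0.042], [0.4965, 0.0316], [0.4645, 0.1211]] c [0.498  0.0813] sides [0.0983 0.0417 0.0951 0.031 ] ang 115.8
box +x bottom
[[0.4923, 0.132], [0.533, 0.0443]] c [0.5127 0.0881] sides [0.0966 0.0966] ang 114.9
case [array([ 0.476, -0.077]), array([ 0.531, -0.223]), array([ 0.48 , -0.235]), array([ 0.426, -0.094])]
remote [array([0.381, 0.134]), array([ 0.44 , -0.018]), array([ 0.399, -0.037]), array([0.331, 0.111])]
```

Estimates: mat yaw is about 22.6° and the tool is already aligned with it, at 23.4°. The book is at mat (-0.099,-0.076) and the box at mat (-0.100,+0.083). I'll move behind the book at a safe height, with the fingers half open so they push at two points.

```bash
python3 -m handwheel '[[[0.044,-0.039,0,0,0,0],[0.088,-0.078,0,0,0,0],[0.132,-0.117,0,0,0,0],[0.176,-0.156,0,0,0,0],[0.220,-0.195,0,0,0,0]]]' 0.05 20
python3 -m handwheel '[[[0.044,-0.039,0,0,0,0],[0.088,-0.078,0,0,0,0],[0.132,-0.117,0,0,0,0],[0.176,-0.156,0,0,0,0],[0.218,-0.197,0,0,0,0]]]'
python3 -m handwheel '[[[0,0,0,0,0,0],[0,0,0,0,0,0]]]'
```

```text
clock: 0.82
eef_pos: [0.3933, -0.3512, 0.2314]
orientation: [180.0, -0.0, 23.4]
wrist_force: [0.6, 0.0, 0.1]
finger_gap: 0.0498
grip_force: 0.0
clock: 1.45
eef_pos: [0.515, -0.084, 0.2314]
orientation: [180.0, -0.0, 23.4]
wrist_force: [0.4, -0.7, -0.7]
finger_gap: 0.0496
grip_force: 0.0
clock: 1.7
eef_pos: [0.5141, -0.0861, 0.2311]
orientation: [180.0, 0.0, 23.4]
wrist_force: [0.0, -0.6, -0.4]
finger_gap: 0.0499
grip_force: 0.0
```

```bash
python3 -m handwheel '[[[0,0,0.04,0,0,0],[0,0,0.075,0,0,0],[0.01,0,0.075,0,0,0],[0.018,0,0.075,0,0,0],[0.018,0,0.075,0,0,0]]]'
python3 -m handwheel '[[[0.006,0,0,0,0,0],[0.012,0,0,0,0,0],[0.018,0,0,0,0,0],[0.024,0,0,0,0,0]]]'
python3 - <<'E'
from h import *;import cv2
a=grab_frame('scene')['image'][100:310,170:450,::-1];cv2.imwrite('pics/p1.png',cv2.resize(a,None,fx=2.5,fy=2.5))
E
```

```text
clock: 2.33
eef_pos: [0.5329, -0.0783, 0.158]
orientation: [179.9, -0.2, 23.4]
wrist_force: [0.5, 0.1, 1.2]
finger_gap: 0.0497
grip_force: 0.0
clock: 2.82
eef_pos: [0.5534, -0.0686, 0.1563]
orientation: [180.0, -0.0, 23.4]
wrist_force: [0.2, 1.2, 0.4]
finger_gap: 0.0498
grip_force: 0.0
```

View pics/p1.png

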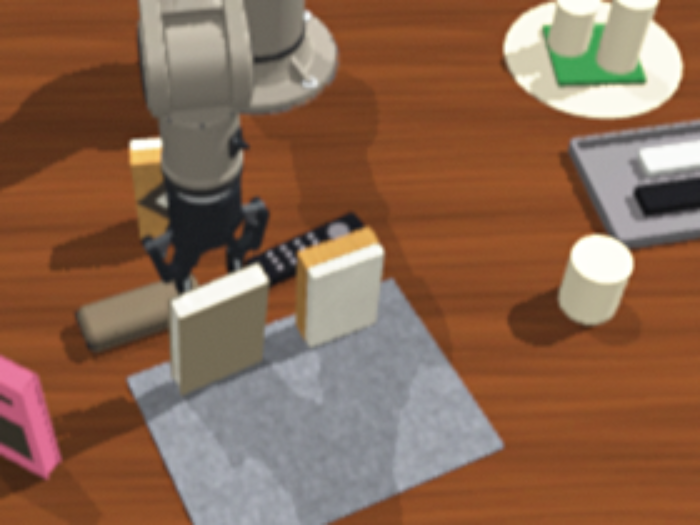

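The fingers are centred behind the paperback, just at its rear face. I'll keep pushing.

```bash
python3 -m handwheel '[[[0.008,0,0,0,0,0],[0.016,0,0,0,0,0],[0.024,0,0,0,0,0],[0.032,0,0,0,0,0],[0.038,0,0,0,0,0]]]'
python3 -m handwheel '[[[0.006,0,0,0,0,0],[0.01,0,0,0,0,0],[0.01,0,0,0,0,0],[0.01,0,0,0,0,0]]]'
python3 - <<'E'
from h import *;import cv2
a=grab_frame('scene')['image'][100:310,170:450,::-1];cv2.imwrite('pics/p2.png',cv2.resize(a,None,fx=2.5,fy=2.5))
E
```

```text
clock: 3.5
eef_pos: [0.5884, -0.0534, 0.1563]
orientation: [-180.0, -0.0, 23.4]
wrist_force: [0.2, 0.1, -0.2]
finger_gap: 0.0496
grip_force: 0.0
clock: 4.0
eef_pos: [0.5968, -0.05, 0.1563]
orientation: [180.0, 0.0, 23.4]
wrist_force: [0.2, -0.1, 0.6]
finger_gap: 0.05
grip_force: 0.0
```

View pics/p2.png

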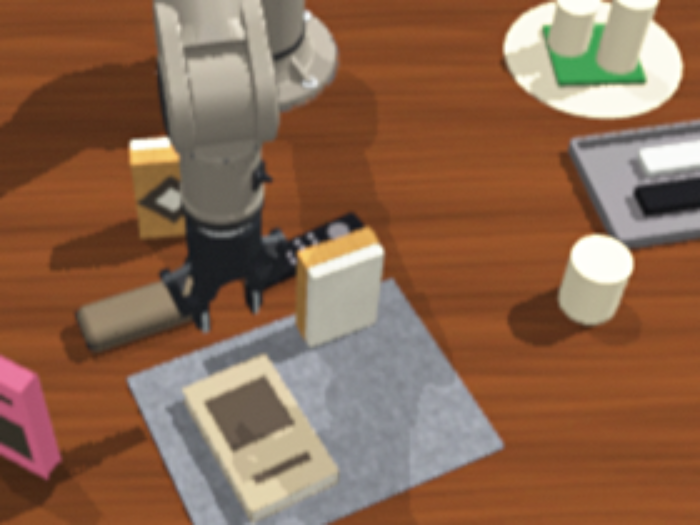

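The paperback lies flat, cover up. Next: rise, move behind the game box, descend.

```bash
python3 -m handwheel '[[[-0.01,0,-0.04,0,0,0],[-0.02,-0.02,-0.075,0,0,0],[-0.045,-0.07,-0.075,0,0,0],[-0.07,-0.12,-0.075,0,0,0],[-0.09,-0.16,-0.075,0,0,0]]]'
python3 -m handwheel '[[[0,0,0,0,0,0],[0,0,0.04,0,0,0],[0,0,0.08,0,0,0],[0,0,0.11,0,0,0],[0,0,0.11,0,0,0]]]'
python3 - <<'E'
from h import *;import cv2
a=grab_frame('scene')['image'][120:330,170:450,::-1];cv2.imwrite('pics/p3.png',cv2.resize(a,None,fx=2.5,fy=2.5))
E
```

```text
clock: 4.68
eef_pos: [0.449, 0.0624, 0.2315]
orientation: [180.0, -0.0, 23.5]
wrist_force: [-0.5, 0.4, -0.2]
finger_gap: 0.0499
grip_force: 0.0
clock: 5.3
eef_pos: [0.4498, 0.0602, 0.1196]
orientation: [-179.9, 0.2, 23.4]
wrist_force: [-0.7, 1.1, 0.0]
finger_gap: 0.0499
grip_force: 0.0
```

View pics/p3.png

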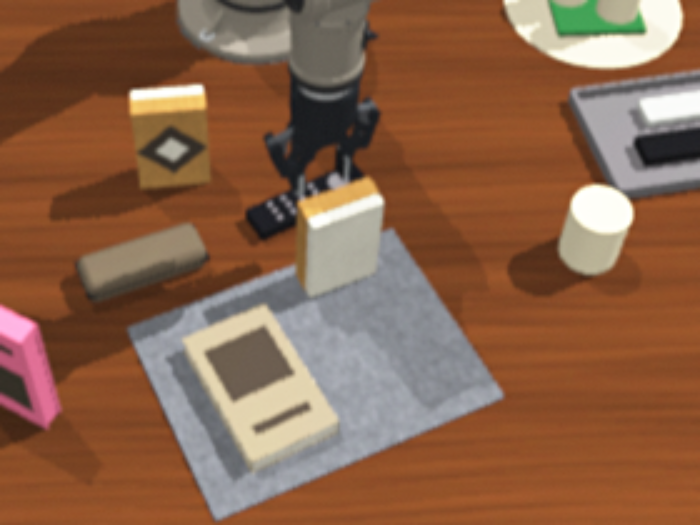

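The book is well inside the mat, and the fingers are centred behind the box. Pushing it now.

```bash
python3 -m handwheel '[[[0.008,0,0,0,0,0],[0.016,0,0,0,0,0],[0.024,0,0,0,0,0],[0.032,0,0,0,0,0],[0.04,0,0,0,0,0]]]'
python3 -m handwheel '[[[0.008,0,0,0,0,0],[0.016,0,0,0,0,0],[0.024,0,0,0,0,0],[0.032,0,0,0,0,0],[0.036,0,0,0,0,0]]]'
python3 -m handwheel '[[[0,0,0,0,0,0],[0,0,0,0,0,0],[0,0,0,0,0,0]]]'
python3 - <<'E'
from h import *;import cv2
a=grab_frame('scene')['image'][120:330,170:450,::-1];cv2.imwrite('pics/p4.png',cv2.resize(a,None,fx=2.5,fy=2.5))
E
```

```text
clock: 5.98
eef_pos: [0.4881, 0.0774, 0.1214]
orientation: [180.0, -0.0, 23.4]
wrist_force: [-0.1, -0.1, 1.0]
finger_gap: 0.0499
grip_force: 0.1
clock: 6.6
eef_pos: [0.5211, 0.0917, 0.1213]
orientation: [-180.0, -0.0, 23.4]
wrist_force: [-0.6, 0.3, 0.7]
finger_gap: 0.0497
grip_force: 0.0
clock: 6.98
eef_pos: [0.5203, 0.0913, 0.1213]
orientation: [180.0, 0.0, 23.4]
wrist_force: [-0.4, 0.2, 1.1]
finger_gap: 0.0499
grip_force: 0.0
```

View pics/p4.png

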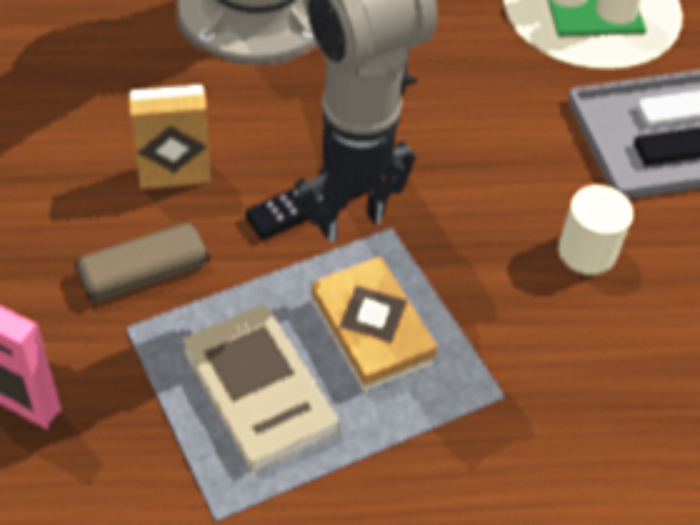

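Both lie flat, front face up and well inside the mat, and the bystanders haven't moved. I'll lift clear and hand in.

```bash
python3 -m handwheel '[[[-0.005,0,-0.04,0,0,0],[-0.01,0,-0.09,0,0,0],[-0.01,0,-0.11,0,0,0],[-0.01,0,-0.11,0,0,0]]]'
python3 -c "from cell import close_job;print(close_job())"
```

```text
clock: 7.52
eef_pos: [0.5123, 0.0876, 0.233]
orientation: [179.9, -0.2, 23.4]
wrist_force: [-1.3, -0.2, -0.7]
finger_gap: 0.05
grip_force: 0.0
the job is handed in; nothing more can be done
None
```

The paperback and game box were both toppled and, in the last picture, lie flat, front face up and wholly on the mat with the bystanders apparently unmoved; I handed the job in at 7.5 s, and no verdict was returned.

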